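# Lid onto the painter's board

## Task

Get the big casserole's lid ready for painting. First, with the lid still on, slide the round wooden paddle board along the table, without lifting it, until its whole round blade lies on the dark mat; then lift the lid off the big casserole and set it down gently, not dropped, knob up in the middle of the blade. Leave the casserole and all the other ware where they stand.

Things in the scene. Friction and masses are not known exactly. Their poses are not given: they have to be found in the camera images.
- board: loose round paddle board of pale wood, 16 mm thick, flat on the table: a round blade 180 mm across and a straight handle 32 mm wide that sticks out along the board's +y to 175 mm from the blade's centre. Origin: centre of the blade, on the underside; z up
- board_grip (a point): point on the board's handle, 135 mm along +y from the blade's centre, 8 mm above the table; grip the 32 mm width here (along the board's x)
- mat: thin dark square rubber work mat fixed on the table, 250 x 250 mm, 1 mm thick, no step to slide over. Origin: its centre at table height; x and y along its sides
- casserole: big low round casserole of white china, loose, 136 mm across, rim 60 mm above the table, inner mouth 126 mm across, two flat lugs along its +-y reaching 90 mm from the axis. Origin: centre of its underside; z up
- lid: its loose lid of white china, 140 mm across, 56 mm tall, about 0.3 kg. Origin: centre of the underside of its 114 mm register, which hangs 8 mm into the casserole's mouth (so the origin starts 52 mm above the table); the flange is 8 to 14 mm above the origin, a low dome rises to 22 mm, the knob spans 30 to 56 mm above the origin; z up
- lid_knob (a point): centre of the lid's knob, 45 mm above the lid's origin; the knob is an upright cylinder 32 mm across and 26 mm tall on a thinner stem
- small_pot: smaller lidded pot of white china (87 mm wide, 98 mm tall, lid and pot are one piece), stands beside the mug. Origin: centre of its underside. Leave it alone
- mug: white china mug, 68 mm wide, 80 mm tall, between the two pots. Origin: centre of its underside. Leave it alone
- cottage_a: china cottage with a terracotta roof, 84 x 65 x 83 mm, at the left (+y) end. Origin: centre of its underside. Leave it alone
- cottage_b: the same cottage at the right (-y) end. Origin: centre of its underside. Leave it alone
- glaze_jar: closed jar, 72 mm wide, 100 mm tall, in the far row. Origin: centre of its underside. Leave it alone
Mind the look-alikes: they are no part of the job. What is shaped like the lid but pink or turquoise is not meant.

How it is judged:
By the outcome, as a careful person would: the job done as asked, in the order asked, and still so for the second after the job is handed in, with the robot touching nothing.
It also fails if it takes over 64 s, if anything falls off the work surface, if the arm or the gripper's body presses on something with over 40 N, if the wrist force passes 120 N, or if a joint passes its speed limit or range.

## Robot

A 6-joint arm with a two-finger parallel gripper is mounted at the origin on the work surface. World frame = base frame: x ahead of the robot, y to its left, z up, the work surface at z = 0. Lengths are in m, angles in rad, forces in N, time in s.
With the tool pointing down it reaches from about 0.275 to 0.825 m from the base axis. Payload 4.9 kg.
Tool frame: the origin (TCP) lies midway between the tips of the shut fingers; the grasp point (between the pads) lies 19 mm behind it (bot.grip_depth is the distance from the TCP to the grasp point, in m); z points along the fingers, y is the line along which they close (so a half turn about z gives the same grasp; the last joint's range is limited). The gripper opens to 85 mm and grips with 20 to 120 N. Pads are 22 mm wide; open, the fingers measure 114 mm over their backs; the gripper's body (76 mm by 85 mm) begins 54 mm behind the grasp point. The pads swing forward as they close: fully open they stand 13 mm farther back than shut.
Start: joints at [-1.355, 0.326, -0.193, 1.052, 0, 1.437], TCP at [0.189, -0.517, 0.231] pointing down, gripper open.
Joint ranges: [-2.65, 2.65], [-0.97, 1.79], [-1.3, 1.35], [-1.93, 2.1], [-1.47, 1.37], [-3.14, 3.14]. Speed limits (rad/s): [2.57, 2.57, 3.14, 3.14, 3.14, 3.14].

## Interface

Orientations are given as a unit quaternion [w, x, y, z].
In Python, from cell import bot gives the robot as it stands. Calls block until the motion is done:
- bot.move_pose(position, orientation): joint-space move of the TCP to a pose.
- bot.move_linear(position, speed=0.15, rotation=None, until_force=None): straight line of the TCP; rotation=None keeps the orientation; speed is the mean speed in m/s. With until_force (N) it stops when the force on the tool has changed by that much, and returns True; else False.
- bot.goto_joints(angles): joint-space move.
- bot.set_gripper(opening, grasp_force=None): opening from 0.0 (shut) to 1.0 (fully open); grasp_force is the grip in N (None keeps the last); returns when the fingers have stopped.
- bot.wait(seconds).
- bot.solve_ik(position, orientation): joint angles nearest the present ones, or None.
- bot.camera(name): name is "scene" or "side" or "wrist"; returns the picture (420x560x3 uint8, red, green, blue); there is no depth.
- bot.calibration(name): a dict with "mtx" (3x3 intrinsics, pixels), "extrinsics" (4x4, takes a point from world to camera coordinates); the wrist camera has in their place "hand_eye" (4x4, takes a point from camera to tool coordinates, whose origin is the TCP and whose axes are the flange's). Camera axes: x right, y down, z forward; pixel columns grow to the right and rows downward; lengths in m; the calibration is good to about 2 mm. A picture is of the moment at which its call begins: read the wrist's pose just before it. calibration takes no time and is no camera call.
A pose or a line that the arm cannot do raises bot.PlanningError and nothing moves.
- bot.close_job(): hands the job in; it is judged then, once.
Trained networks look in the newest picture that a camera, given by its name, has taken for a name from the list of things; names that differ only in an ending like _2 or _b are one class to them, and where a whole thing is asked for, a point or a joint stands for the part that bears it (a point fixed in the world has none). Each returns a list of dicts, best first, with "confidence" (0 to 1); they miss things now and then, are a little off and sometimes report something else, mostly with a low value. They report only what shows in the picture. A call takes as long as a camera call. They do not tell look-alikes from the thing itself.
- bot.search_frame(camera, thing): "bbox" ([left, top, width, height] in pixels, round what is visible of it).
Readings, each from a call of its own:
- bot.read_clock(): time.
- bot.read_joint_positions(): joint angles.
- bot.read_joint_vel(): joint speeds.
- bot.read_joint_efforts(): joint torques, N m.
- bot.read_position(): TCP position.
- bot.read_tool_rot(): TCP orientation.
- bot.read_ft_force(): force on the tool from outside, world axes, zero at the start.
- bot.read_moment(): the same for the moment, N m.
- bot.read_gripper_width(): opening from 0.0 (shut) to 1.0 (fully open).
- bot.read_finger_force(): force on a finger pad.
Only numpy, scipy, OpenCV 4.12 (cv2) and the standard library are available. Lean on these libraries where they do the work, as an engineer would, in place of code of your own. Each camera call takes 0.05 s, during which the arm holds its last target. There are 200 camera calls.

## Working session

There is one attempt and no reset: what is moved stays moved. The work goes in short steps, each a Python script; the robot and the scene stay as the last script left them, time stands still between calls to the robot, and variables do not carry over. Pictures are saved under pics/ and viewed, at most 10 in all, crops included, and the job is handed in when it is done.

```bash
ls; mkdir -p pics
python3 - <<'E'
from cell import bot
import cv2
for n in("scene","side"):
    im=bot.camera(n); cv2.imwrite(f"pics/{n}0.png",im[:,:,::-1])
    c=bot.calibration(n); print(n,c["mtx"].tolist(),c["extrinsics"].round(4).tolist())
    for t in("board","mat","casserole","lid","lid_knob","board_grip","small_pot","mug"):
        print(t,[([round(v) for v in d["bbox"]],round(d["confidence"],2)) for d in bot.search_frame(n,t)][:4])
print(bot.read_tool_rot(),bot.read_clock(),bot.calibration("wrist"))
E
```

```text
pics
scene [[407.22749555322065, 0.0, 288.63216105636], [0.0, 407.22749555322065, 205.9723348814458], [0.0, 0.0, 1.0]] [[0.8841, 0.4673, 0.0004, -0.426], [0.3648, -0.6898, -0.6253, -0.1273], [-0.2919, 0.553, -0.7804, 1.2257], [0.0, 0.0, 0.0, 1.0]]
board [([200, 229, 81, 98], 0.89)]
mat [([260, 135, 107, 77], 0.66)]
casserole [([280, 260, 61, 74], 0.79)]
lid [([124, 322, 68, 68], 0.75), ([93, 235, 57, 47], 0.75), ([283, 263, 60, 60], 0.63), ([378, 120, 39, 39], 0.47)]
lid_knob [([126, 323, 67, 69], 0.94), ([96, 234, 58, 52], 0.9), ([279, 263, 65, 59], 0.75)]
board_grip [([203, 229, 76, 97], 0.58)]
small_pot [([366, 174, 34, 37], 0.95), ([203, 227, 76, 98], 0.27)]
mug []
side [[383.7115738722922, 0.0, 280.4626994682946], [0.0, 383.7115738722922, 203.9678815395393], [0.0, 0.0, 1.0]] [[-0.9359, -0.3516, -0.0229, 0.4533], [-0.2038, 0.5931, -0.7789, 0.1813], [0.2874, -0.7243, -0.6267, 1.1028], [0.0, 0.0, 0.0, 1.0]]
board [([284, 176, 44, 47], 0.87)]
mat [([208, 243, 102, 79], 0.78), ([180, 231, 28, 34], 0.45), ([275, 140, 19, 20], 0.17)]
casserole [([242, 179, 36, 18], 0.59), ([226, 196, 2
[... 220 characters left out ...]
8, 46], 0.87), ([210, 243, 102, 79], 0.3)]
small_pot [([182, 229, 27, 36], 0.6)]
mug [([229, 194, 22, 32], 0.63)]
[ 2.75221267e-05  9.84746248e-01  1.73996630e-01 -4.40133222e-06] 0.9 {'mtx': array([[318.46667407,   0.        , 280.4227433 ],
       [  0.        , 318.46667407, 210.754513  ],
       [  0.        ,   0.        ,   1.        ]]), 'hand_eye': array([[-1.10333532e-04, -9.60879559e-01, -2.76966535e-01,
         6.96913644e-02],
       [ 9.99999994e-01, -1.07695661e-04, -2.47357371e-05,
        -7.94168551e-04],
       [-6.06002998e-06, -2.76966536e-01,  9.60879565e-01,
        -1.41086223e-01],
       [ 0.00000000e+00,  0.00000000e+00,  0.00000000e+00,
         1.00000000e+00]])}
```

View pics/scene0.png

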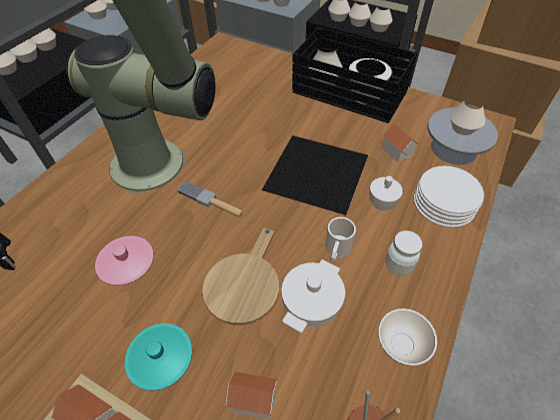

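View pics/side0.png

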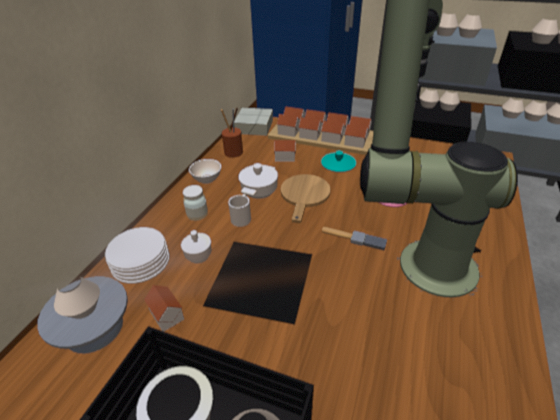

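The scene view shows the board blade at (241,287) with its handle to (268,231), the mat around (317,173), and the white casserole with its lid at (313,285). The pink and turquoise lids are decoys, and the mug at (341,237) and a spatula at (210,198) are nearby. The side view agrees. Next I'll measure by segmentation.

```bash
cat > h.py <<'E'
import numpy as np, cv2
from cell import bot
def P(n):
    c=bot.calibration(n)
    if n!="wrist": return c["mtx"],c["extrinsics"]
    from scipy.spatial.transform import Rotation as R
    q=bot.read_tool_rot(); T=np.eye(4); T[:3,:3]=R.from_quat(np.r_[q[1:],q[0]]).as_matrix(); T[:3,3]=bot.read_position()
    return c["mtx"],np.linalg.inv(T@c["hand_eye"])
def back(px,z,M):
    K,E=M; px=np.atleast_2d(np.float64(px)); r=np.c_[px,np.ones(len(px))]@np.linalg.inv(K).T@E[:3,:3]
    o=-E[:3,:3].T@E[:3,3]; return o[:2]+r[:,:2]*((z-o[2])/r[:,2:3])
def proj(p,M):
    K,E=M; q=K@(E[:3,:3]@np.asarray(p,float)+E[:3,3]); return q[:2]/q[2]
def quad(im,win,M,z=0.001):
    x,y,w,h=win; m=np.zeros(im.shape[:2],np.uint8); m[y:y+h,x:x+w]=(im[y:y+h,x:x+w].max(2)<50)*255
    c=max(cv2.findContours(m,0,2)[0],key=cv2.contourArea)
    return cv2.minAreaRect(back(c[:,0],z,M).astype(np.float32))
def board(im,win,M,z=0.016):
    """pale wood: fit template (blade+handle) on the rectified top plane"""
    x,y,w,h=win; hsv=cv2.cvtColor(im,cv2.COLOR_RGB2HSV); m=np.zeros(im.shape[:2],np.uint8)
    m[y:y+h,x:x+w]=((hsv[...,2]>135)&(hsv[...,1]>60)&(hsv[...,1]<135)&(hsv[...,0]<25))[y:y+h,x:x+w]*255
    m=cv2.morphologyEx(m,cv2.MORPH_OPEN,np.ones((3,3)))
    c=max(cv2.findContours(m,0,2)[0],key=cv2.contourArea); m=cv2.drawContours(m*0,[c],0,255,-1)
    ys,xs=np.nonzero(m); p=back(np.c_[xs,ys],z,M)
    h=back(c[:,0],z,M)
    # blade: circle with r 90 mm by robust fit
    from scipy.optimize import least_squares
    c0=np.median(p,0)
    def res(v):
        d=h-v[:2]; u=np.array([np.cos(v[2]),np.sin(v[2])]); a=d@u; b=abs(d@[-u[1],u[0]])
        blade=np.hypot(*d.T)-.09
        q=np.c_[np.abs(a-.0875)-.0875,b-.016]; rec=np.hypot(*np.maximum(q,0).T)+np.minimum(q.max(1),0)
        return np.minimum(blade,rec)
    e=h[np.argmax(np.hypot(*(h-c0).T))]-c0
    s=least_squares(res,[*c0,np.arctan2(e[1],e[0])],loss="soft_l1",f_scale=.003)
    return s.x,np.sqrt(np.mean(res(s.x)**2)),m
E
python3 - <<'E'
from h import *
for n,wm,wb,pk in(("scene",(255,130,120,90),(195,222,90,105),(314,283)),("side",(200,235,120,90),(275,170,60,55),(258,168))):
    im=cv2.imread(f"pics/{n}0.png")[:,:,::-1].copy(); M=P(n)
    print(n,"mat",quad(im,wm,M)); s,r,m=board(im,wb,M); print("board",s.round(4),r.round(4),m.any(0).sum(),m.any(1).sum())
    print("knob",back(pk,.108,M))
E
```

```text
scene mat ((0.4651103615760803, 0.2077144980430603), (0.24734942615032196, 0.24636632204055786), 6.788631916046143)
board [ 0.446  -0.1741  2.5904] 0.0263 90 101
knob [[ 0.63721496 -0.18003753]]
side mat ((0.4661049246788025, 0.20958197116851807), (0.24512368440628052, 0.24460101127624512), 6.831390857696533)
board [ 0.4713 -0.221   1.7001] 0.0037 49 45
knob [[ 0.62482548 -0.15940059]]
```

Run:
```python
from h import *
for n,pts in(("scene",dict(mug=(341,253),spat=(241,214),spat2=(180,186),pot=(386,205))),("side",dict(mug=(240,222),spat=(323,230),pot=(196,257)))):
    for k,v in pts.items(): print(n,k,back(v,.0,P(n)).round(3))
bot.move_pose([.52,-.12,.30],[0,1,0,0])
M=P("wrist"); im=bot.camera("wrist"); cv2.imwrite("pics/w1.png",im[:,:,::-1]); np.savez("w1.npz",K=M[0],E=M[1])
for t in("board","casserole","lid_knob","mug","lid"): print(t,[([round(v) for v in d["bbox"]],round(d["confidence"],2)) for d in bot.search_frame("wrist",t)][:4])
print(bot.read_clock(),bot.read_position())
```

```text
scene mug [[ 0.641 -0.018]]
scene spat [[ 0.351 -0.03 ]]
scene spat2 [[ 0.143 -0.026]]
scene pot [[0.689 0.184]]
side mug [[0.624 0.01 ]]
side spat [[ 0.354 -0.043]]
side pot [[0.682 0.198]]
board [([228, 143, 187, 124], 0.6)]
casserole [([247, 52, 162, 56], 0.78)]
lid_knob [([264, 2, 126, 140], 0.98), ([345, 342, 48, 33], 0.89), ([447, 207, 102, 87], 0.58)]
mug [([266, 5, 123, 137], 0.37)]
lid [([263, 6, 132, 135], 0.94), ([345, 343, 48, 31], 0.89), ([448, 205, 98, 89], 0.68)]
3.0917 [ 0.51985876 -0.12049176  0.29991979]
```

View pics/w1.png

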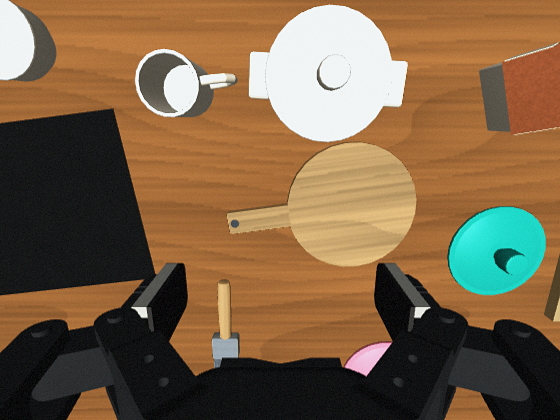

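The wrist view shows the blade at (352,204), the handle end at (229,222), the lid at (330,72) with its knob at (334,71), the mug at (168,83) with its handle reaching (235,78), and the spatula tip at (223,280). Now I'll fit the board and the lid.

```bash
cat >> h.py <<'E'
def fitboard(im,win,M,z=0.016,dbg=None):
    """grabCut the board inside win, fit blade+handle outline on its top plane"""
    from scipy.optimize import least_squares
    m=np.zeros(im.shape[:2],np.uint8)
    cv2.grabCut(np.ascontiguousarray(im),m,win,np.zeros((1,65)),np.zeros((1,65)),8,cv2.GC_INIT_WITH_RECT)
    m=((m==1)|(m==3)).astype(np.uint8)*255
    c=max(cv2.findContours(m,0,cv2.CHAIN_APPROX_NONE)[0],key=cv2.contourArea)
    if dbg: cv2.imwrite(dbg,cv2.drawContours(im[:,:,::-1].copy(),[c],0,(0,0,255),1))
    h=back(c[:,0],z,M); c0=(h.min(0)+h.max(0))/2; e=h[np.argmax(np.hypot(*(h-c0).T))]
    def res(v):
        d=h-v[:2]; u=np.array([np.cos(v[2]),np.sin(v[2])]); a=d@u; b=abs(d@[-u[1],u[0]])
        q=np.c_[np.abs(a-.0875)-.0875,b-.016]; rec=np.hypot(*np.maximum(q,0).T)+np.minimum(q.max(1),0)
        return np.minimum(np.hypot(*d.T)-.09,rec)
    best=min((least_squares(res,[*(e-.12*np.array([np.cos(t),np.sin(t)])),t],loss="soft_l1",f_scale=.003) for t in np.arange(0,6.28,.4)),key=lambda s:s.cost)
    return best.x,np.median(abs(res(best.x)))
def disc(im,win,M,z,thr=150):
    x,y,w,h=win; m=np.zeros(im.shape[:2],np.uint8); s=im[y:y+h,x:x+w]; m[y:y+h,x:x+w]=(s.min(2)>thr)*255
    c=max(cv2.findContours(m,0,cv2.CHAIN_APPROX_NONE)[0],key=cv2.contourArea)
    return c[:,0],back(c[:,0],z,M)
E
python3 - <<'E'
from h import *
from scipy.optimize import least_squares
d=np.load("w1.npz"); M=d["K"],d["E"]
im=cv2.imread("pics/w1.png")[:,:,::-1].copy()
print("board",fitboard(im,(220,136,204,138),M,dbg="pics/d1.png"))
px,h=disc(im,(240,0,175,146),M,.063)
def r(v): return np.hypot(*(h-v).T)-.07
s=least_squares(r,h.mean(0),loss="soft_l1",f_scale=.001); print("lid",s.x,np.median(abs(r(s.x))))
print("knob",back((334,71),.108,M))
print("cass lug ends",back([(251,75),(405,83)],.055,M))
print("mug handle,mug,spat",back((236,78),.05,M),back((168,83),.08,M),back((223,280),.02,M))
x,y,w,hh=0,105,160,195
print("mat corners",back([(113,110),(155,277)],.001,M))
for n in("scene",):
    im=cv2.imread(f"pics/{n}0.png")[:,:,::-1].copy(); print(fitboard(im,(196,224,88,102),P(n)))
E
```

```text
board (array([ 0.47122032, -0.21814537,  1.70244238]), np.float64(0.0018237664402674866))
lid [ 0.63381615 -0.17286873] 0.0010546328895128382
knob [[ 0.63362824 -0.17204577]]
cass lug ends [[ 0.63663757 -0.08727367]
 [ 0.62806433 -0.26111033]]
mug handle,mug,spat [[ 0.63409947 -0.06965734]] [[ 0.62583207 -0.00146738]] [[ 0.36214336 -0.03573336]]
mat corners [[0.60073237 0.10027557]
 [0.35709897 0.07182526]]
(array([ 0.47119177, -0.22096686,  1.70784602]), np.float64(0.0017454665954714857))
```

View pics/d1.png

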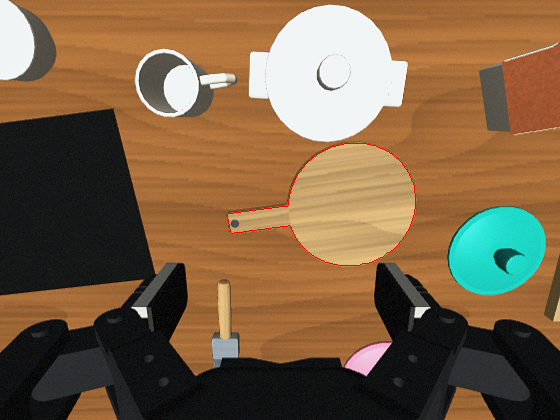

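```bash
cat >> h.py <<'E'
def qdown(a):
    """tool down, tool y along heading a (mod pi), the one nearest the present joint 6"""
    from scipy.spatial.transform import Rotation as R
    out=[]
    for t in(a,a+np.pi):
        c,s=np.cos(t),np.sin(t); q=R.from_matrix(np.array([[-s*-1*-1,c,0],[c,s,0],[0,0,-1]])).as_quat() if 0 else R.from_matrix(np.column_stack([[-s,c,0],[c,s,0],[0,0,-1]])).as_quat()
        out.append(np.r_[q[3],q[:3]])
    return out
E
sed -i 's/q=R.from_matrix(np.array.* if 0 else /q=/' h.py
python3 - <<'E'
from h import *
a=1.704; u=np.array([np.cos(a),np.sin(a)]); c=np.array([.4712,-.2190]); g=c+.135*u; t=np.array([.470,.2085])+.135*u
qs=[]
for q in qdown(a-np.pi/2):
    s=[bot.solve_ik([*p,z],q) for p in(g,t) for z in(.003,.13)]; print([None if x is None else np.round(x,2) for x in s]); qs.append((q,s))
ok=[q for q,s in qs if all(x is not None for x in s)]
q=min(ok,key=lambda q:abs(bot.solve_ik([*g,.13],q)[5]))
bot.move_pose([*g,.13],q); bot.set_gripper(.75)
hit=bot.move_linear([*g,.003],speed=.08,until_force=8)
print("hit",hit,bot.read_position(),bot.read_ft_force())
bot.set_gripper(0,grasp_force=50); print(bot.read_gripper_width()*85,bot.read_finger_force(),bot.read_ft_force(),bot.read_position(),bot.read_clock())
cv2.imwrite("pics/g1.png",bot.camera("wrist")[:,:,::-1])
E
```

```text
[array([-0.35,  0.47, -0.69,  0.41,  0.  ,  1.09]), array([-0.35,  0.27, -0.56,  0.74,  0.  ,  1.09]), array([ 0.52,  0.61, -0.41,  0.56,  0.  ,  1.96]), array([ 0.52,  0.44, -0.29,  0.83,  0.  ,  1.96])]
[array([-0.35,  0.47, -0.69,  0.41,  0.  , -2.05]), array([-0.35,  0.27, -0.56,  0.74,  0.  , -2.05]), array([ 0.52,  0.61, -0.41,  0.56,  0.  , -1.19]), array([ 0.52,  0.44, -0.29,  0.83,  0.  , -1.19])]
hit False [ 0.45366295 -0.08534743  0.00337872] [-1.19533713  0.16964177 -0.23335687]
30.471779533472315 50.13958990573883 [-0.84429433  0.3781638   5.64752341] [ 0.45354822 -0.08527188  0.00348398] 7.0667
```

View pics/g1.png

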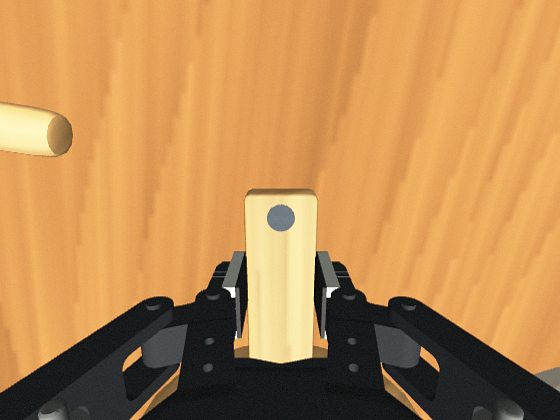

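The handle is gripped properly. Now the slide.

Run:
```python
from h import *
a=1.704; u=np.array([np.cos(a),np.sin(a)]); t=np.array([.470,.2085])+.135*u
p=bot.read_position()
bot.move_linear([*t,.003],speed=.1)
print(bot.read_ft_force(),bot.read_position(),bot.read_gripper_width()*85)
bot.set_gripper(.7); t=bot.read_position(); bot.move_linear([t[0],t[1],.13],speed=.15)
# look from above
bot.move_pose([.52,.12,.34],[0,1,0,0])
M=P("wrist"); im=bot.camera("wrist"); cv2.imwrite("pics/w2.png",im[:,:,::-1]); np.savez("w2.npz",K=M[0],E=M[1])
print([([round(v) for v in d["bbox"]],round(d["confidence"],2)) for d in bot.search_frame("wrist","board")],bot.read_clock())
s=bot.camera("scene"); cv2.imwrite("pics/s2.png",s[:,:,::-1])
```

```text
[-0.52870472 -8.67446151  8.79401346] [0.45253347 0.33977066 0.00349067] 30.316539001941152
[([109, 143, 172, 115], 0.65)] 17.1667
```

View pics/w2.png

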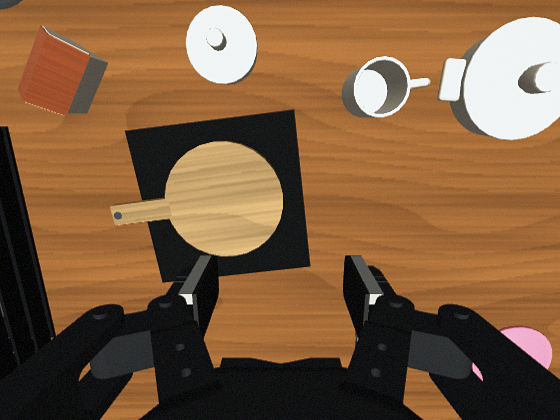

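Run:
```python
from h import *
d=np.load("w2.npz"); M=d["K"],d["E"]
im=cv2.imread("pics/w2.png")[:,:,::-1].copy()
x,y=103,134
h=cv2.cvtColor(im,cv2.COLOR_RGB2HSV)
# blade on the dark mat: bright pixels inside the mat region
m=np.zeros(im.shape[:2],np.uint8); m[134:262,163:290]=(im[134:262,163:290].max(2)>110)*255
c=max(cv2.findContours(m,0,1)[0],key=cv2.contourArea)[:,0]
from scipy.optimize import least_squares
b=back(c,.016,M); b=b[c[:,0]>180]
s=least_squares(lambda v:np.hypot(*(b-v[:2]).T)-v[2],[.47,.21,.09],loss="soft_l1",f_scale=.002); print("blade",s.x,"mat",quad(im,(120,105,195,182),M)[:2])
corn=back([(126,131),(293,110),(310,266),(163,282)],.001,M)
print("edge dists",[float(cv2.pointPolygonTest(corn.astype(np.float32)[:,None],tuple(map(float,s.x[:2])),True))],corn.round(3).tolist())
print("knob",back((541,77),.108,M))
q=[0,1,0,0]; k=[.634,-.1725]
bot.move_pose([*k,.17],q); bot.set_gripper(.8)
M=P("wrist"); cv2.imwrite("pics/k1.png",bot.camera("wrist")[:,:,::-1])
print("hit",bot.move_linear([*k,.081],speed=.08,until_force=6),bot.read_position(),bot.read_ft_force(),bot.read_clock())
```

```text
blade [0.47024662 0.20622988 0.08853379] mat ((0.4552924633026123, 0.20922604203224182), (0.2663549482822418, 0.24826207756996155))
edge dists [0.11820068704898648] [[0.572, 0.347], [0.602, 0.103], [0.356, 0.072], [0.327, 0.318]]
knob [[ 0.6331983  -0.16264811]]
hit False [ 0.63451325 -0.17270369  0.08169608] [ 0.15907993  0.33173971 -0.65486575] 23.55
```

View pics/k1.png

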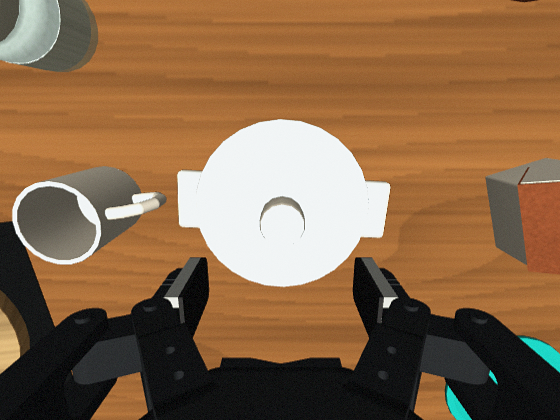

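The lid is centred between the open fingers, with the knob at (282,220), and the blade sits about 28 mm inside the mat edges. Now grasp, lift, carry and lower until contact.

Run:
```python
from h import *
bot.set_gripper(0,grasp_force=45); p=bot.read_position()
print(bot.read_gripper_width()*85,bot.read_finger_force(),bot.read_ft_force(),p)
bot.move_linear([p[0],p[1],.19],speed=.08)
w=bot.read_gripper_width()*85; f=bot.read_ft_force(); print("lifted",w,f,bot.read_finger_force())
if w<25: raise SystemExit("lost")
off=p[:2]-np.array([.634,-.1725]); t=np.array([.4702,.2065])+off
bot.move_linear([*t,.19],speed=.15)
cv2.imwrite("pics/c1.png",bot.camera("scene")[:,:,::-1])
bot.move_linear([*t,p[2]-.028],speed=.08); bot.wait(.3)
print("touch",bot.move_linear([*t,p[2]-.042],speed=.015,until_force=3),bot.read_position()-p,bot.read_ft_force(),bot.read_clock())
cv2.imwrite("pics/c2.png",bot.camera("side")[:,:,::-1])
```

```text
30.66540218245991 44.4204318523407 [-0.60053333 -0.20618106  4.63107505] [ 0.63432047 -0.17273063  0.08167905]
lifted 30.144938434270554 [ 0.10201579 -1.33568395 -2.68507953] 44.62617874145508Traceback (most recent call last):
  File "<stdin>", line 8, in <module>
cell.PlanningError: the arm cannot follow that straight line within its joint ranges
```

```bash
python3 -c "
import cv2,numpy as np
a=cv2.imread('pics/c1.png')[100:340,160:430];b=cv2.imread('pics/c2.png')[130:370,150:420]
cv2.imwrite('pics/c12.png',cv2.resize(np.hstack([a,b]),(800,356)))"
```

```text
[ WARN:0@0.024] global loadsave.cpp:275 findDecoder imread_('pics/c1.png'): can't open/read file: check file path/integrity
Traceback (most recent call last):
TypeError: 'NoneType' object is not subscriptable
```

Run:
```python
from h import *
from scipy.spatial.transform import Rotation as R
j=bot.read_joint_positions(); p=bot.read_position(); print(j.round(2),p)
off=np.array([.6343,-.1727])-np.array([.634,-.1725]); t=np.array([.4702,.2065])
q0=bot.read_tool_rot(); r0=R.from_quat(np.r_[q0[1:],q0[0]])
for da in np.arctan2(t[1],t[0])-np.arctan2(p[1],p[0])+np.array([0,.5,-.5,1]):
    q=(R.from_euler('z',da)*r0).as_quat(); q=np.r_[q[3],q[:3]]
    print(round(da,2),[None if s is None else s.round(2) for s in(bot.solve_ik([*t,z],q) for z in(.19,.05,.04))])
```

```text
[-0.38  0.55  0.06  1.07 -0.    2.76] [ 0.63391589 -0.17255452  0.18926219]
0.68 [array([ 0.27,  0.29, -0.35,  0.93, -0.  ,  2.73]), array([ 0.27,  0.46, -0.52,  0.59, -0.  ,  2.73]), array([ 0.27,  0.48, -0.53,  0.57, -0.  ,  2.73])]
1.18 [array([ 0.27,  0.29, -0.35,  0.93, -0.  ,  2.23]), array([ 0.27,  0.46, -0.52,  0.59, -0.  ,  2.23]), array([ 0.27,  0.48, -0.53,  0.57, -0.  ,  2.23])]
0.18 [array([ 0.27,  0.29, -0.35,  0.93,  0.  , -3.05]), array([ 0.27,  0.46, -0.52,  0.59,  0.  , -3.05]), array([ 0.27,  0.48, -0.53,  0.57,  0.  , -3.05])]
1.68 [array([ 0.27,  0.29, -0.35,  0.93, -0.  ,  1.73]), array([ 0.27,  0.46, -0.52,  0.59, -0.  ,  1.73]), array([ 0.27,  0.48, -0.53,  0.57, -0.  ,  1.73])]
```

Run:
```python
from h import *
from scipy.spatial.transform import Rotation as R
p=bot.read_position(); t=np.array([.4702,.2065]); z0=.0817
q0=bot.read_tool_rot(); r0=R.from_quat(np.r_[q0[1:],q0[0]])
q=(R.from_euler('z',np.arctan2(t[1],t[0])-np.arctan2(p[1],p[0]))*r0).as_quat(); q=np.r_[q[3],q[:3]]
bot.move_pose([*t,.19],q); print(bot.read_gripper_width()*85)
cv2.imwrite("pics/c1.png",bot.camera("scene")[:,:,::-1])
bot.move_linear([*t,z0-.028],speed=.08); bot.wait(.3)
print("touch",bot.move_linear([*t,z0-.042],speed=.015,until_force=3),bot.read_position(),bot.read_ft_force(),bot.read_clock())
cv2.imwrite("pics/c2.png",bot.camera("side")[:,:,::-1])
a=cv2.imread('pics/c1.png')[100:340,160:430];b=cv2.imread('pics/c2.png')[130:370,150:420]
cv2.imwrite('pics/c12.png',cv2.resize(np.hstack([a,b]),(800,356)))
```

```text
30.631640816867343
touch True [0.47012157 0.20649832 0.04541687] [0.03227846 0.06825833 5.05356814] 29.825
```

View pics/c12.png

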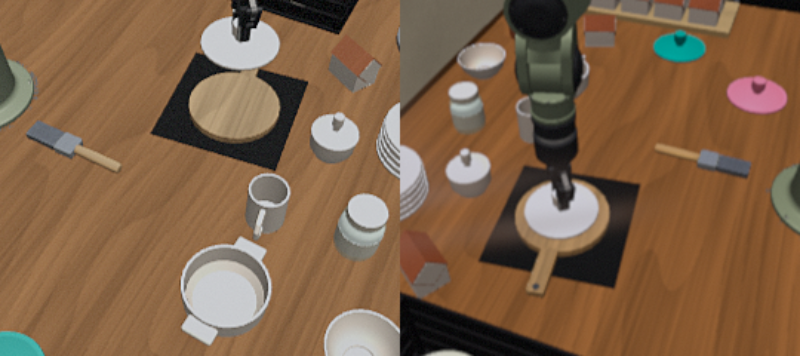

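The left half shows the lid carried level above the blade. The right half shows it resting concentric on the blade. It touched 36 mm below its starting height, as expected, so I'll release, retreat and check.

Run:
```python
from h import *
from scipy.optimize import least_squares
bot.set_gripper(.7); p=bot.read_position(); bot.move_linear([p[0],p[1],.2],speed=.1)
bot.move_pose([.40,.2,.34],bot.read_tool_rot()); bot.wait(.3)
M=P("wrist"); im=bot.camera("wrist"); cv2.imwrite("pics/f1.png",im[:,:,::-1])
c=proj([.47,.2065,.028],M); w=int(proj([.47,.2065-.085,.028],M)[0]-c[0]); print(c,bot.read_position(),bot.read_clock(),bot.read_ft_force())
```

```text
[310.09609758 125.89701974] [0.39991952 0.19986886 0.33893247] 32.9833 [ 0.49553869 -0.85885329  0.70927291]
```

View pics/f1.png

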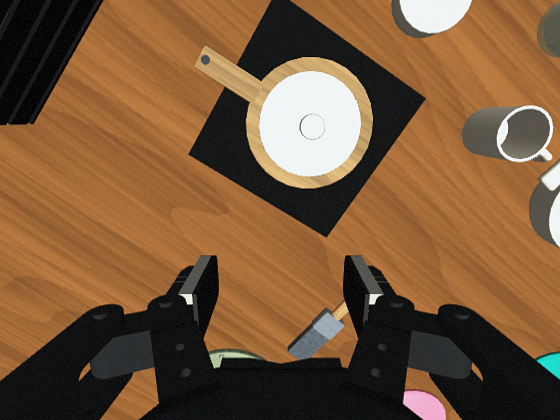

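The lid, at (310,124), sits concentric on the blade, knob up. The whole blade is on the mat and the gripper is clear.

```bash
python3 -c "
from cell import bot
print(bot.close_job())"
```

```text
the job is handed in; nothing more can be done
None
```

The job is handed in at about 33 s of the 64 s allowed: the board was slid so its whole blade lies on the mat, about 28 mm inside the edges, and the lid was then lifted off and set down gently, knob up, in the middle of the blade.

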